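Weigh a lidded petri dish on the precision balance

ROBOT

A 6-joint arm with a two-finger parallel gripper is mounted at the origin on a cart in front of the work surface, level with it; the furniture and walls round the work are solid. World frame = base frame: x ahead of the robot, y to its left, z up, the work surface at z = 0. Lengths are in m, angles in rad, forces in N, time in s.
With the tool pointing down it reaches from about 0.275 to 1 m from the base axis. Payload 8.4 kg.
Tool frame: the origin (TCP) lies on the centre line of the jaws, within the pads' length; the fingertips stand 17 mm ahead of it and the grasp point (between the pads) lies 2 mm behind it (bot.tcp_to_tips is the y of the fingertips in the tool frame, in m); y points along the fingers, z is the direction in which the jaws open and shut, and the axes are right-handed (so a half turn about y gives the same grasp; the last joint's range is limited). The gripper opens to 85 mm and grips with 20 to 120 N. Pads are 22 mm wide; open, the fingers measure 114 mm over their backs; the gripper's body (76 mm by 85 mm) begins 54 mm behind the grasp point. The pads swing forward as they close: fully open they stand 13 mm farther back than shut.
Start: joints at [1.225, 0.353, 1.633, -0, 1.155, -0.002], TCP at [0.211, 0.588, 0.248] pointing down, gripper open.
Joint ranges: [-2.63, 2.63], [-0.92, 2.1], [0.06, 2.66], [-1.3, 4.44], [0, 2.69], [-3.02, 3.02]. Speed limits (rad/s): [2.22, 2.22, 2.79, 3.14, 3.14, 3.14].

INTERFACE

Orientations are given as a unit quaternion [x, y, z, w].
In Python, from workcell import bot, hand, kinematics, get_obs, vision, hand_in gives the robot as it stands. The module is installed in compiled form; this text tells all that it offers. Calls block until the motion is done:
- bot.reach(position, orientation): joint-space move of the TCP to a pose.
- bot.servo_line(position, ori=None, velocity=0.15): straight line of the TCP; ori=None keeps the orientation; velocity is the mean speed in m/s.
- bot.goto_joints(angles): joint-space move.
- hand.move_gripper(opening, strength=None): finger opening in m; strength is the grip in N (None keeps the last); returns when the fingers have stopped.
- bot.dwell(seconds).
- kinematics.solve_ik(position, orientation): joint angles nearest the present ones, or None.
- get_obs(): the state.
- vision.read_camera(name): name is "side" or "top" or "wrist"; returns a dict with "frame" (400x640x3 uint8, red, green, blue), "intrinsics" (3x3 intrinsics, pixels), "dist" ([k1, k2, p1, p2, k3] as OpenCV has them; the pictures are not rectified), "view" (4x4, takes a point from world to camera coordinates). Camera axes: x right, y down, z forward; pixel columns grow to the right and rows downward; lengths in m; the calibration is good to about 2 mm. A picture is of the moment at which its call begins. There is no depth.
A pose or a line that the arm cannot do raises bot.IKError and nothing moves.
- hand_in(): hands the job in, once; it reports no verdict.
The state is a dict: "time_s": time; "joint_pos": joint angles; "joint_vel": joint speeds; "joint_efforts": joint torques, N m; "position": TCP position; "orientation": TCP orientation; "wrist_force": force on the tool from outside, world axes, zero at the start; "ft_torque": the same for the moment, N m; "gripper_width": finger opening in m.
Only numpy, scipy, OpenCV 4.12 (cv2) and the standard library are available. Lean on these libraries where they do the work, as an engineer would, in place of code of your own. Each camera call takes 0.05 s, during which the arm holds its last target. There are 200 camera calls.

TASK

Weigh the lidded petri dish from the card tray: first slide the tall rinse bottle, which stands in the way of the balance's glass cover, out of the cover's path (its cap is loose, so push it low down and neither lift nor tip it), then slide the cover fully open, set the dish gently on the middle of the weighing pan, let go, and slide the cover fully shut. Hold the thin dish with the lightest grip you can, do not press on the pan, and leave everything else where it is.

Things in the scene. Friction and masses are not known exactly. Their poses are not given: they have to be found in the camera images.
- balance: White precision balance fixed to the desk, console toward the robot. Origin on the desk under the pan centre; x to its rear, y to its left, z up. Housing x -142..+96, y -98..+98, top at z 55 mm. Glass shield on it: inner x -79..+79, y -86..+86 mm, z 55 to 118 mm. Cover rails along y at x = +-84 mm reach z 126 mm.
- pan: Round steel weighing pan, 90 mm across, inside the shield. Origin: centre of its upper face, 66 mm above the desk, z up. It rides on an overload spring: yields at most 6 mm, about 1 N per mm after the first 1 N. More than 10 N on it overloads the balance. The 106 mm ring round it is 4 mm lower.
- cover (a joint): Sliding glass cover on the shield: metres opened, 0 shut, 0.135 fully open. It slides level along the balance's +y (left), stays where left, needs 1 to 3 N. Plate 160 x 180 x 4 mm, upper face 122.5 mm above the desk; shut it spans y -90..+90 mm of the balance frame. Fully open, the opening over the pan is x -79..+79, y -86..+45 mm.
- cover_grip (a point): Middle of the top face of the black grip bar on the cover. The bar is 56 mm long along the balance's x, 12 mm wide along y and stands 26 mm high on the plate (top 148.5 mm above the desk), near the cover's left edge: at y = +78 mm of the balance frame when shut. Pinch it from above across the 12 mm, or push it.
- rinse_bottle: Round white and blue bottle, 82 mm across, 188 mm high, 0.6 to 1.0 kg. Origin: centre of its underside. It stands left of the balance in the cover's path; clear when its centre is over 130 mm behind (+x) or before the pan centre in the balance frame, or over 270 mm to its left. Pushed below 30 mm height it slides, higher it may topple: lean the hand back, push with the fingertips.
- dish: Clear lidded petri dish lying flat in the card tray, 60 mm across the lid, 14 mm high (the lid's side is 60 mm wide from 4 to 14 mm up, the base below is 56 mm), about 22 g. Origin: centre of its underside, z up. Thin polystyrene: it cracks if the two fingers together press on it with more than 60 N (a grip of 30 N); 20 N of grip holds it.
- tray: Brown card tray, fixed to the desk, 170 (x) x 250 (y) x 50 mm high, walls 3 mm, floor 3 mm thick. Origin: centre of its underside. Dish, cup_c, cup_a and cassette_box stand in it in 2 x 2 places, about 76 mm apart along its x and 116 mm along its y, in any order. Fingers have 25 mm of room at the dish's two sides along the tray's y, not along x.
- cup_c: Sample cup with white lid, 49 mm across, 60 mm high, bystander in the tray. Origin: centre of its underside.
- cup_a: Sample cup with red lid, 49 mm across, 60 mm high, bystander in the tray. Origin: centre of its underside.
- cassette_box: White carton, 90 (its x) x 48 x 26 mm, bystander in the tray with its long side along the tray's y. Origin: centre of its underside.
- amber_pot: Amber pot with white lid, 40 mm across, 75 mm high, bystander at the left, beside the way by which the bottle can be pushed back. Origin: centre of its underside.
- ball_scanner: Black bar-code scanner with a ball head on a round foot, 95 mm across, 156 mm high, fixed to the desk right of the way by which the bottle can be pushed back. Origin: centre of its underside.
- cup_b: Sample cup with yellow lid, 49 mm across, 60 mm high, bystander behind the bottle, far back. Origin: centre of its underside.
- dropper_bottle: Small brown dropper bottle, 34 mm across, 102 mm high, bystander behind the amber pot. Origin: centre of its underside.
Mind the look-alikes: they are no part of the job. Of the things that look like the dish, the larger one is meant.

How it is judged:
By the outcome, as a careful person would: the job done as asked, in the order asked, and still so for the second after the job is handed in, with the robot touching nothing.
It also fails if it takes over 72 s, if anything falls off the work surface, if the arm or the gripper's body presses on something with over 40 N, if the wrist force passes 120 N, or if a joint passes its speed limit or range.

## Working session

There is one attempt and no reset: what is moved stays moved. The work goes in short steps, each a Python script; the robot and the scene stay as the last script left them, time stands still between calls to the robot, and variables do not carry over. Pictures are saved under pics/ and viewed, about 8 in all and at most 12, crops included, and the job is handed in when it is done.

```bash
mkdir -p pics; ls; python3 - <<'E'
from workcell import bot, vision, get_obs
import cv2,numpy as np
o=get_obs();print(o)
print(bot.tcp_to_tips)
for n in("top","side"):
    d=vision.read_camera(n);cv2.imwrite(f"pics/{n}0.png",d["frame"][:,:,::-1]);np.savez(f"{n}0.npz",**d);print(n,d["intrinsics"].tolist(),d["dist"],np.round(d["view"],3).tolist())
E
```

```text
pics
{'time_s': 0.0, 'joint_pos': array([ 1.22459340e+00,  3.53653472e-01,  1.63415171e+00, -8.14917517e-06,
        1.15518319e+00, -2.40874120e-03]), 'joint_vel': array([ 0.00014101, -0.00074691, -0.00024198,  0.00130385, -0.00100457,
        0.00014933]), 'joint_efforts': array([ 1.01416259e-03, -6.05268645e+01, -3.42064297e+01, -7.04723746e-07,
        9.69446555e-03,  1.01163221e-05]), 'position': array([0.21051572, 0.58799357, 0.24755081]), 'orientation': array([ 0.69717194, -0.12103368,  0.12086772, -0.69619906]), 'wrist_force': array([ 0.11188803, -0.54003504,  0.07670733]), 'ft_torque': array([-0.01270938, -0.00412165,  0.00242732]), 'gripper_width': 0.08555834972777851}
0.017
top [[483.6018788820364, 0.0, 323.24621590225166], [0.0, 483.6018788820364, 203.1948905648354], [0.0, 0.0, 1.0]] [0.00567183 0.         0.         0.         0.        ] [[0.023, -1.0, 0.012, -0.054], [-0.997, -0.024, -0.067, 0.601], [0.067, -0.011, -0.998, 1.503], [0.0, 0.0, 0.0, 1.0]]
side [[411.70123905600707, 0.0, 319.74198148899393], [0.0, 411.70123905600707, 197.92563913250362], [0.0, 0.0, 1.0]] [-0.04967025  0.          0.          0.          0.        ] [[-0.977, -0.212, -0.01, 0.594], [-0.108, 0.538, -0.836, 0.193], [0.183, -0.816, -0.549, 1.063], [0.0, 0.0, 0.0, 1.0]]
```

View pics/top0.png

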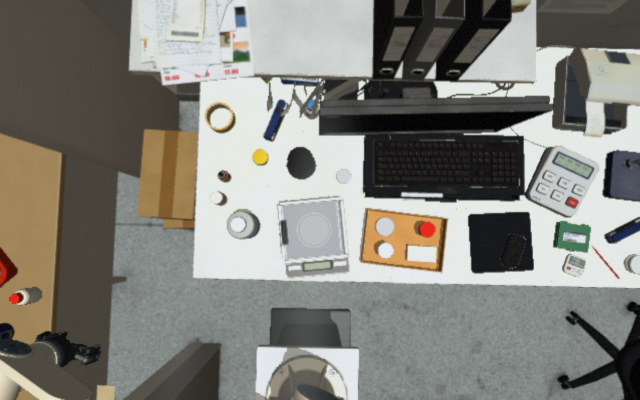

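View pics/side0.png

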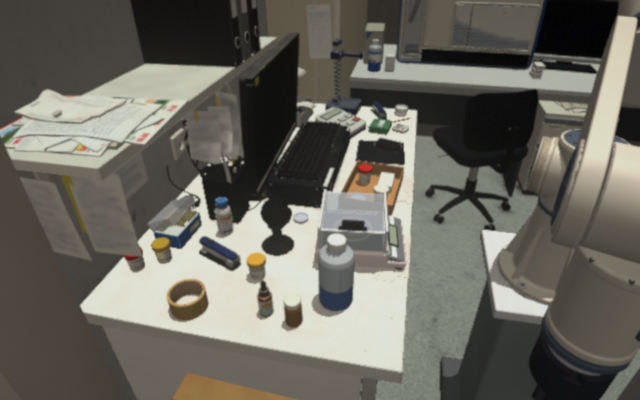

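The top view shows the bottle at (242,224), the balance at (313,232), the tray at (404,240), the scanner at (300,163) and the amber pot at (219,198). The dish candidates are the disc in the tray at (385,226) and a smaller disc on the desk at (344,176). The side view confirms the layout. Next is an enlarged crop to tell them apart.

```bash
python3 - <<'E'
import cv2
i=cv2.imread("pics/top0.png")
cv2.imwrite("pics/top_crop.png",cv2.resize(i[135:285,195:455],None,fx=3.07,fy=4/1.3,interpolation=cv2.INTER_CUBIC))
E
```

```text
(no output)
```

View pics/top_crop.png

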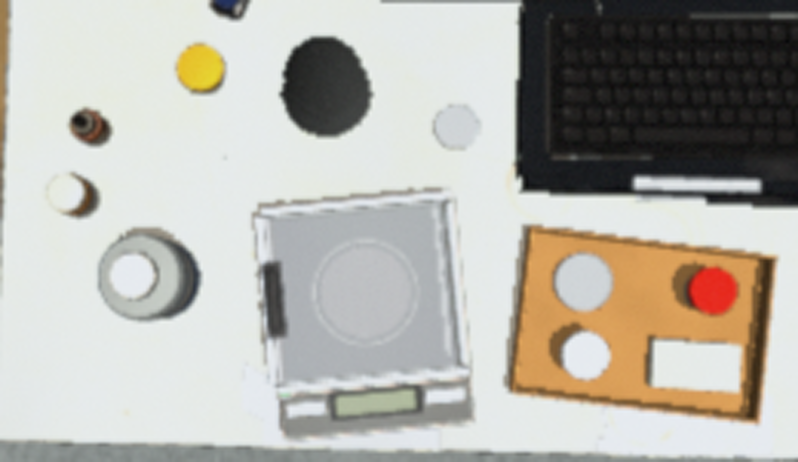

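Candidates for the dish are the tray disc at crop (583,281), about 60 px or 60 mm across, and the desk disc at crop (457,127), about 47 px. The tray disc is larger and lies in the tray, so that one is meant. I'll convert the pixels to positions.

```bash
cat > h.py <<'E'
import cv2,numpy as np
from scipy.spatial.transform import Rotation as R
def ray(d,uv,z):
    p=cv2.undistortPoints(np.array([[uv]],float),d["intrinsics"],np.array(d["dist"]))[0,0]
    V=np.array(d["view"]);C=-V[:3,:3].T@V[:3,3];r=V[:3,:3].T@np.array([p[0],p[1],1])
    return C+r*(z-C[2])/r[2]
def proj(d,P):
    V=np.array(d["view"]);return cv2.projectPoints(np.atleast_2d(np.array(P,float)),cv2.Rodrigues(V[:3,:3])[0],V[:3,3],d["intrinsics"],np.array(d["dist"]))[0][:,0]
def ori(fing,jaw):
    y=np.array(fing,float);y/=np.linalg.norm(y);z=np.array(jaw,float);z-=y*(z@y);z/=np.linalg.norm(z)
    return R.from_matrix(np.c_[np.cross(y,z),y,z]).as_quat()
E
python3 - <<'E'
from h import *
d=dict(np.load("top0.npz"))
c=lambda u,v:(195+(u+.5)/3.07-.5,135+(v+.5)/3.077-.5)
F=dict(pan=(366,292,.066),grip=(275,300,.1485),bottlecap=(133,276,.188),bbody=(149,276,.12),dish=(583,281,.017),amber=(68,194,.075),yellow=(200,68,.06),dropper=(85,123,.102),scanner=(327,86,.12),
trNL=(528,229,.05),trNR=(774,258,.05),trFL=(511,390,.05),trFR=(757,420,.05),
railBL=(256,211,.126),railBR=(454,193,.126),hFL=(279,432,.055),hFR=(472,420,.055),deskL=(8,200,0),deskF=(200,441,0),redcup=(714,290,.06),whitecup=(586,355,.06),
gripA=(272,264,.1485),gripB=(280,336,.1485),railFL=(276,388,.126),railFR=(468,374,.126))
for k,(u,v,z) in F.items(): print(k,np.round(ray(d,c(u,v),z),4))
E
```

```text
pan [ 0.518  -0.0122  0.066 ]
grip [0.5075 0.072  0.1485]
bottlecap [0.526  0.1987 0.188 ]
bbody [0.5276 0.1946 0.12  ]
dish [ 0.5351 -0.2342  0.017 ]
amber [0.6073 0.284  0.075 ]
yellow [0.7381 0.1599 0.06  ]
dropper [0.6747 0.2645 0.102 ]
scanner [0.7141 0.0298 0.12  ]
trNL [ 0.5852 -0.1735  0.05  ]
trNR [ 0.562  -0.4218  0.05  ]
trFL [ 0.4241 -0.1593  0.05  ]
trFR [ 0.4    -0.4057  0.05  ]
railBL [0.5917 0.0941 0.126 ]
railBR [ 0.6135 -0.0944  0.126 ]
hFL [0.3778 0.0706 0.055 ]
hFR [ 0.3939 -0.1206  0.055 ]
deskL [0.605  0.3614 0.    ]
deskF [0.3624 0.1549 0.    ]
redcup [ 0.5282 -0.3593  0.06  ]
whitecup [ 0.4608 -0.2324  0.06  ]
gripA [0.541  0.0758 0.1485]
gripB [0.4742 0.0664 0.1485]
railFL [0.4248 0.0702 0.126 ]
railFR [ 0.4421 -0.1112  0.126 ]
```

```bash
cat >> h.py <<'E'
from workcell import bot, hand, kinematics, get_obs, vision, hand_in
def st(m=""):
    o=get_obs();print(m,"t%.1f"%o["time_s"],"p",np.round(o["position"],4),"F",np.round(o["wrist_force"],1),"w%.4f"%o["gripper_width"],flush=True);return o
def snap(n,f):
    d=vision.read_camera(n);cv2.imwrite(f"pics/{f}.png",d["frame"][:,:,::-1]);np.savez(f+".npz",**d);return d
E
cat > push.py <<'E'
from h import *
for th in (45,50,55):
  a=np.radians(th);f=np.array([np.sin(a),0,-np.cos(a)])
  for s in (1,-1):
    q=ori(f,[0,s,0])
    for tip in ([.445,.197,.20],[.445,.197,.015],[.60,.19,.015]):
      j=kinematics.solve_ik(np.array(tip)-.017*f,q); print(th,s,tip,None if j is None else np.round(j,2))
E
python3 push.py
```

```text
45 1 [0.445, 0.197, 0.2] None
45 1 [0.445, 0.197, 0.015] [0.77 0.63 2.5  3.92 0.78 1.56]
45 1 [0.6, 0.19, 0.015] [0.48 0.64 2.25 3.8  0.57 1.35]
45 -1 [0.445, 0.197, 0.2] None
45 -1 [0.445, 0.197, 0.015] [ 0.77  0.63  2.5   3.92  0.78 -1.58]
45 -1 [0.6, 0.19, 0.015] [ 0.48  0.64  2.25  3.8   0.57 -1.79]
50 1 [0.445, 0.197, 0.2] None
50 1 [0.445, 0.197, 0.015] [0.82 0.72 2.52 3.91 0.94 1.66]
50 1 [0.6, 0.19, 0.015] [0.51 0.69 2.28 3.74 0.73 1.45]
50 -1 [0.445, 0.197, 0.2] None
50 -1 [0.445, 0.197, 0.015] [ 0.82  0.72  2.52  3.91  0.94 -1.48]
50 -1 [0.6, 0.19, 0.015] [ 0.51  0.69  2.28  3.74  0.73 -1.69]
55 1 [0.445, 0.197, 0.2] [0.87 0.12 2.52 4.42 0.71 0.97]
55 1 [0.445, 0.197, 0.015] [0.87 0.81 2.53 3.92 1.1  1.74]
55 1 [0.6, 0.19, 0.015] [0.53 0.75 2.31 3.71 0.89 1.52]
55 -1 [0.445, 0.197, 0.2] [ 0.87  0.12  2.52  4.42  0.71 -2.17]
55 -1 [0.445, 0.197, 0.015] [ 0.87  0.81  2.53  3.92  1.1  -1.4 ]
55 -1 [0.6, 0.19, 0.015] [ 0.53  0.75  2.31  3.71  0.89 -1.63]
```

```bash
cat > push.py <<'E'
from h import *
for th in (20,25,30,35):
 for az in (0,10,20):
  a=np.radians(th);b=np.radians(az);f=np.array([np.sin(a)*np.cos(b),np.sin(a)*np.sin(b),-np.cos(a)])
  for s in (1,-1):
    q=ori(f,[-s*np.sin(b),s*np.cos(b),0])
    js=[kinematics.solve_ik(np.array(t)-.017*f,q) for t in ([.44,.197,.20],[.44,.197,.015],[.6,.19,.015])]
    print(th,az,s,*[None if j is None else list(np.round(j,2)) for j in js])
E
python3 push.py
```

```text
20 0 1 [np.float64(0.54), np.float64(0.03), np.float64(2.18), np.float64(-0.29), np.float64(0.66), np.float64(-0.82)] [np.float64(0.54), np.float64(0.42), np.float64(2.31), np.float64(-1.0), np.float64(0.21), np.float64(-0.06)] [np.float64(0.37), np.float64(0.54), np.float64(2.01), np.float64(-0.45), np.float64(0.29), np.float64(-0.78)]
20 0 -1 [np.float64(0.54), np.float64(0.03), np.float64(2.18), np.float64(-0.29), np.float64(0.66), np.float64(2.32)] None [np.float64(0.37), np.float64(0.54), np.float64(2.01), np.float64(-0.45), np.float64(0.29), np.float64(2.36)]
20 10 1 [np.float64(0.49), np.float64(0.01), np.float64(2.19), np.float64(-0.19), np.float64(0.61), np.float64(-1.11)] [np.float64(0.49), np.float64(0.41), np.float64(2.32), np.float64(-0.98), np.float64(0.13), np.float64(-0.3)] [np.float64(0.33), np.float64(0.54), np.float64(2.02), np.float64(-0.23), np.float64(0.24), np.float64(-1.2)]
20 10 -1 [np.float64(0.49), np.float64(0.01), np.float64(2.19), np.float64(-0.19), np.float64(0.61), np.float64(2.03)] [np.float64(0.49), np.float64(0.41), np.float64(2.32), np.float64(-0.9
[... 5776 characters left out ...]
64(0.24), np.float64(-1.88)]
35 20 1 [np.float64(0.47), np.float64(-0.06), np.float64(2.38), np.float64(-0.31), np.float64(0.22), np.float64(-1.18)] [np.float64(0.47), np.float64(0.5), np.float64(2.5), np.float64(3.29), np.float64(0.46), np.float64(1.53)] [np.float64(0.28), np.float64(0.56), np.float64(2.2), np.float64(2.98), np.float64(0.23), np.float64(1.68)]
35 20 -1 [np.float64(0.47), np.float64(-0.06), np.float64(2.38), np.float64(-0.31), np.float64(0.22), np.float64(1.97)] [np.float64(0.47), np.float64(0.5), np.float64(2.5), np.float64(3.29), np.float64(0.46), np.float64(-1.61)] [np.float64(0.28), np.float64(0.56), np.float64(2.2), np.float64(2.98), np.float64(0.23), np.float64(-1.46)]
```

```bash
cat > push.py <<'E'
from h import *
def fo(th,az,s=-1):
    a,b=np.radians([th,az]);f=np.array([np.sin(a)*np.cos(b),np.sin(a)*np.sin(b),-np.cos(a)])
    return f,ori(f,[-s*np.sin(b),s*np.cos(b),0])
f,q=fo(35,20);A=kinematics.solve_ik(np.array([.43,.19,.23])-.017*f,q);print(np.round(A,2))
hand.move_gripper(.045,20)
bot.goto_joints(A);st("A")
B=np.array(A);B[3]+=np.pi;B[5]-=np.pi;print(np.round(B,2))
bot.goto_joints(B);st("B")
f,q=fo(42,5)
for t in ([.435,.197,.12],[.445,.197,.013],[.613,.188,.013]):
    print(kinematics.solve_ik(np.array(t)-.017*f,q))
E
python3 push.py
```

```text
[ 0.46 -0.15  2.37 -0.2   0.32  1.85]
A t2.2 p [0.4213 0.1872 0.2444] F [-0.8 -0.4  0. ] w0.0448
[ 0.46 -0.15  2.37  2.94  0.32 -1.29]
B t4.9 p [0.5116 0.2771 0.4042] F [-1.3 -0.6 -0.1] w0.0450
[ 0.70300468  0.21498733  2.50093422  4.2541444   0.44551425 -2.15729665]
[ 0.67988933  0.59696853  2.50657205  3.75902664  0.70173737 -1.60371772]
[ 0.40833086  0.61774539  2.22297229  3.64197376  0.45575577 -1.78491292]
```

```bash
cat > push2.py <<'E'
from h import *
exec(open("push.py").read().split("f,q=fo(35")[0].split("\n",1)[1])
for th,t in ((58,[.425,.19,.2]),(42,[.43,.197,.09]),(42,[.445,.197,.013])):
    f,q=fo(th,5 if th==42 else 8)
    p=np.array(t)-.017*f;print(np.round(kinematics.solve_ik(p,q),2))
    bot.reach(p,q);st(str(t))
snap("side","side1")
bot.servo_line(np.array([.613,.188,.013])-.017*f,velocity=.05);st("pushed")
snap("side","side2")
E
python3 push2.py && python3 - <<'E'
import cv2,numpy as np
a=[cv2.resize(cv2.imread(f"pics/side{i}.png")[190:340,200:400],None,fx=2,fy=2) for i in(1,2)]
cv2.imwrite("pics/s12.png",np.hstack(a))
E
```

```text
[ 0.82  0.11  2.63  4.07  0.73 -1.95]
[0.425, 0.19, 0.2] t5.9 p [0.4114 0.189  0.2097] F [ 0.3 -0.4  1. ] w0.0450
[ 0.72  0.32  2.52  4.07  0.51 -1.94]
[0.43, 0.197, 0.09] t6.4 p [0.4193 0.1955 0.1033] F [ 0.2 -0.1 -0.4] w0.0452
[ 0.68  0.6   2.51  3.76  0.7  -1.6 ]
[0.445, 0.197, 0.013] t6.9 p [0.4332 0.1955 0.0264] F [0.3 0.8 0.1] w0.0449
pushed t10.5 p [0.6011 0.1866 0.0253] F [-5.3  0.5  3. ] w0.0451
```

View pics/s12.png

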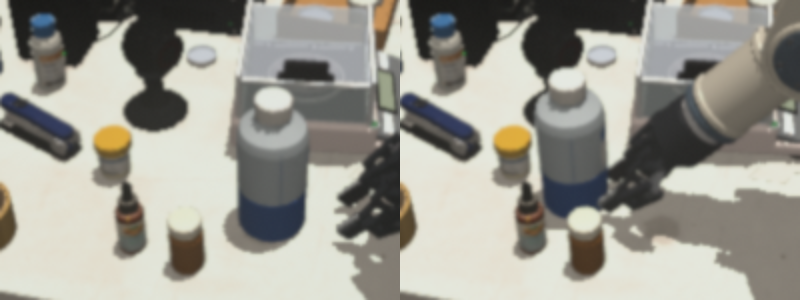

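The bottle slid upright and nothing was disturbed. It stands at crop-right (570,150), and the amber pot and dropper have not moved. Next I retreat and look down on the balance with the wrist camera.

```bash
cat > back.py <<'E'
from h import *
exec(open("push.py").read().split("f,q=fo(35")[0].split("\n",1)[1])
f,q=fo(42,5)
bot.servo_line(np.array([.445,.195,.014])-.017*f,velocity=.12)
for th,t in ((42,[.43,.197,.09]),(58,[.425,.19,.2])):
    f,q=fo(th,5 if th==42 else 8);bot.reach(np.array(t)-.017*f,q)
B=np.array([.46,-.15,2.37,2.94,.32,-1.29]);bot.goto_joints(B)
A=B.copy();A[3]-=np.pi;A[5]+=np.pi;bot.goto_joints(A);st("A")
snap("top","top1")
yw=.105; yb=np.array([-np.sin(yw),np.cos(yw),0])
for s in (1,-1): print(s,kinematics.solve_ik([.50,.04,.36],ori([0,0,-1],s*yb)))
s=-1
j=kinematics.solve_ik([.46,.02,.36],ori([0,0,-1],s*yb)); bot.goto_joints(j);st("over")
d=snap("wrist","w1");print(np.round(d["intrinsics"],1).tolist(),d["dist"],np.round(d["view"],3).tolist())
i=cv2.imread("pics/top1.png");c=cv2.resize(i[135:285,195:330],None,fx=2.6,fy=2.6,interpolation=cv2.INTER_CUBIC)
w=cv2.imread("pics/w1.png");w=cv2.resize(w,None,fx=.69,fy=.975) if 0 else w
cv2.imwrite("pics/c1.png",c)
E
python3 back.py
```

```text
A t16.8 p [0.4197 0.1868 0.2433] F [-0.8  0.8  0.1] w0.0449
1 [ 7.68395354e-02  6.29299882e-02  1.74991720e+00 -4.44089210e-16
  1.32874546e+00 -1.59895679e+00]
-1 [0.07683954 0.06292999 1.7499172  0.         1.32874546 1.54263586]
over t17.8 p [0.4596 0.0202 0.3591] F [0.1 0.1 0.4] w0.0451
[[296.4, 0.0, 319.5], [0.0, 296.4, 202.9], [0.0, 0.0, 1.0]] [-0.03143226  0.          0.          0.          0.        ] [[0.104, -0.995, -0.0, -0.028], [-0.941, -0.099, 0.323, 0.357], [-0.321, -0.034, -0.946, 0.636], [0.0, 0.0, 0.0, 1.0]]
```

View pics/w1.png

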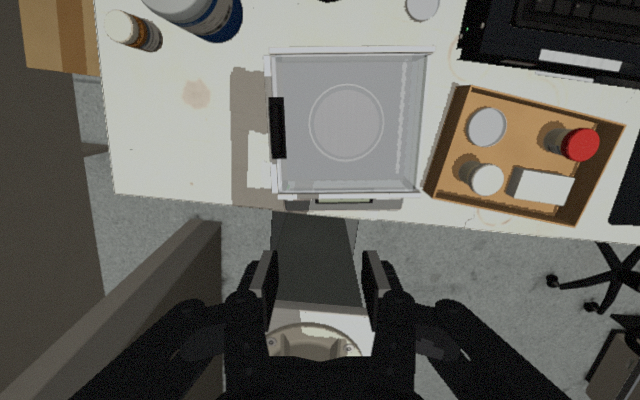

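The wrist view shows the pan centre at (346,122), the grip bar at (277,128), the dish at (487,127), and the shield corners near (268,48), (430,48), (275,193) and (417,193). I'll localise from these and look at the bottle in the top crop.

```bash
python3 - <<'E'
from h import *
d=dict(np.load("w1.npz"))
g=cv2.cvtColor(d["frame"],cv2.COLOR_RGB2GRAY)
for n,(u,v,z) in dict(pan=(346,122,.066),grip=(277,128,.1485),gT=(276,97,.1485),gB=(278,158,.1485),dish=(487,127,.017),BL=(268,48,.126),BR=(431,48,.126),FL=(275,194,.126),FR=(418,192,.126),disp1=(316,199,.055),disp2=(372,199,.055),tBL=(469,86,.05),tBR=(624,124,.05),tFL=(427,194,.05),tFR=(580,226,.05)).items(): print(n,np.round(ray(d,(u,v),z),4))
c=d["frame"][20:240,230:640,::-1];cv2.imwrite("pics/w1c.png",cv2.resize(c,None,fx=1.95,fy=1.95,interpolation=cv2.INTER_CUBIC))
# dark bar component & tray dish circle
m=(g<45).astype(np.uint8);m[:, :262]=0;m[:,295:]=0;m[:85]=0;m[172:]=0
ys,xs=np.nonzero(m);print("bar",xs.min(),xs.max(),ys.min(),ys.max(),cv2.minAreaRect(np.c_[xs,ys].astype(np.float32)))
E
```

```text
pan [ 0.5207 -0.0104  0.066 ]
grip [0.5107 0.0727 0.1485]
gT [0.5432 0.0757 0.1485]
gB [0.4772 0.0695 0.1485]
dish [ 0.5347 -0.2343  0.017 ]
BL [0.5935 0.0908 0.126 ]
BR [ 0.6127 -0.0877  0.126 ]
FL [0.4265 0.0733 0.126 ]
FR [ 0.4481 -0.1074  0.126 ]
disp1 [0.4021 0.0192 0.055 ]
disp2 [ 0.411  -0.0661  0.055 ]
tBL [ 0.5866 -0.1753  0.05  ]
tBR [ 0.564  -0.4215  0.05  ]
tFL [ 0.4264 -0.1507  0.05  ]
tFR [ 0.3993 -0.4163  0.05  ]
bar 269 285 97 158 ((276.8853454589844, 127.32182312011719), (61.0733642578125, 14.453679084777832), 86.98721313476562)
```

View pics/w1c.png

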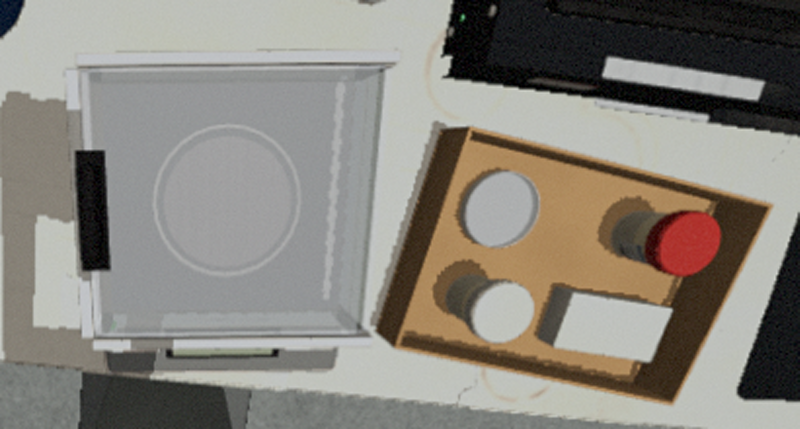

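View pics/c1.png

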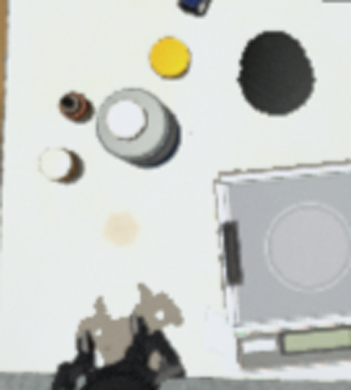

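The bottle stands upright at c1 (126,119), clear of the cup, the dropper and the pot. Next I check its clearance, pinch the bar and open the cover.

```bash
cat > open.py <<'E'
from h import *
d=dict(np.load("top1.npz"));b=ray(d,(195+126.5/2.6-.5,135+119.5/2.6-.5),.188);yw=.108
xb=np.array([np.cos(yw),np.sin(yw),0]);yb=np.array([-np.sin(yw),np.cos(yw),0]);O=np.array([.520,-.0105,0])
print("bottle",b,"bx,by",(b-O)@xb,(b-O)@yb)
if (b-O)@xb<.138: raise SystemExit
q=ori([0,0,-1],-yb); g=np.array([.511,.075,.146])
bot.reach(g+[0,0,.08],q); bot.servo_line(g,velocity=.12);st("at bar")
hand.move_gripper(0,20);o=st("pinched");p=o["position"];print("by grip",(p-O)@yb)
off=o["wrist_force"]@yb
bot.servo_line(p+yb*.120,velocity=.08);st("120")
for k in np.arange(.123,.160,.003):
    bot.servo_line(p+yb*k,velocity=.06);o=st("%.3f"%k)
    if abs(o["wrist_force"]@yb)>9: break
p=o["position"];print("by grip",(p-O)@yb, "wrt pan")
hand.move_gripper(.045);st("rel")
bot.servo_line(get_obs()["position"]+[0,0,.1],velocity=.2);st("up")
snap("top","top2")
E
python3 open.py
```

```text
bottle [0.64928469 0.18855653 0.188     ] bx,by 0.1499877693522976 0.18396114321560536
at bar t19.3 p [0.5116 0.0749 0.1469] F [-0.   0.6  0.3] w0.0450
pinched t19.7 p [0.5115 0.0751 0.1468] F [-0.3  0.6  6.6] w0.0116
by grip 0.08603560258042994
120 t21.3 p [0.4975 0.1946 0.1468] F [-5.1  0.8  4.6] w0.0116
0.123 t21.6 p [0.4971 0.1976 0.1468] F [-5.4  0.4  5.4] w0.0117
0.126 t21.8 p [0.4968 0.2006 0.1468] F [-4.8  1.1  4.7] w0.0115
0.129 t22.1 p [0.4966 0.2017 0.1467] F [ -3.7 -10.9   7.5] w0.0115
by grip 0.21350789430174208 wrt pan
rel t22.5 p [0.4977 0.2036 0.1467] F [ 0.9 -0.4  0.9] w0.0452
up t23.1 p [0.4972 0.2034 0.246 ] F [-0.4  0.1 -0.4] w0.0455
```

```bash
cat > grasp.py <<'E'
from h import *
yt=np.array([np.sin(.094),np.cos(.094),0]);D=np.array([.5349,-.2343,0])
for s in (1,-1):
    q=ori([0,0,-1],s*yt);j=kinematics.solve_ik(D+[0,0,.16],q);print(s,np.round(j,2))
q=ori([0,0,-1],-yt)
bot.reach(get_obs()["position"]+[0,0,.06],get_obs()["orientation"])
bot.reach(D+[0,0,.16],q)
hand.move_gripper(.077,20);st("above");snap("wrist","w2")
bot.servo_line(D+[0,0,.030],velocity=.15);z0=st("low")["wrist_force"][2]
for z in (.027,.025,.023,.021,.019,.0175):
    bot.servo_line(D+[0,0,z],velocity=.03);o=st()
    if o["wrist_force"][2]-z0>2.5: bot.servo_line(D+[0,0,z+.0025],velocity=.03);break
hand.move_gripper(.050,20);st("closed")
bot.servo_line(get_obs()["position"]+[0,0,.03],velocity=.08);st("lift")
snap("wrist","w3")
E
python3 grasp.py; python3 -c "
import cv2,numpy as np
a=[cv2.resize(cv2.imread(f'pics/w{i}.png')[60:400,160:500],(400,400)) for i in(2,3)]
cv2.imwrite('pics/w23.png',np.hstack(a))"
```

```text
1 [-0.42  0.39  1.8  -0.    0.95 -1.89]
-1 [-0.42  0.39  1.8  -0.    0.95  1.25]
above t25.6 p [ 0.5351 -0.234   0.1601] F [-0.4  0.3 -0.7] w0.0769
low t26.7 p [ 0.5354 -0.2346  0.0307] F [ 0.6 -1.4 -0.9] w0.0771
 t26.9 p [ 0.5352 -0.2344  0.0275] F [0.5 0.4 0.2] w0.0763
 t27.2 p [ 0.5348 -0.2343  0.025 ] F [ 0.5  0.7 -0.7] w0.0771
 t27.4 p [ 0.5348 -0.2342  0.0228] F [ 0.4  0.5 -0.9] w0.0769
 t27.7 p [ 0.5348 -0.2343  0.0208] F [-0.7 -0.9 -0.1] w0.0766
 t27.9 p [ 0.5348 -0.2343  0.0188] F [ 0.2 -0.3  0. ] w0.0771
 t28.2 p [ 0.5349 -0.2343  0.0174] F [0.2 0.3 0.9] w0.0771
closed t28.5 p [ 0.535  -0.2343  0.0177] F [-1.4  0.9  3.2] w0.0588
lift t29.0 p [ 0.5353 -0.2345  0.0484] F [-0.  -0.5 -0.2] w0.0588
```

View pics/w23.png

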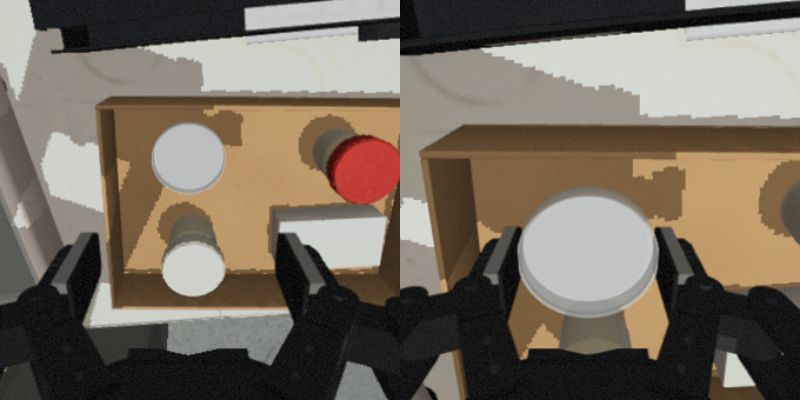

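The grip holds the dish level between the pads, at a width of 58.8 mm. The left crop shows the large clear disc, and the right one shows it held. Now I place it.

```bash
cat > place.py <<'E'
from h import *
yw=.112;xb=np.array([np.cos(yw),np.sin(yw),0]);O=np.array([.520,-.0108,0])
p=get_obs()["position"];bot.servo_line([p[0],p[1],.24],velocity=.2)
c=[(abs(j[5]-get_obs()["joint_pos"][5]),s) for s in (1,-1) if (j:=kinematics.solve_ik(O+[0,0,.24],ori([0,0,-1],s*xb))) is not None and abs(j[5])<2.95];print(c)
q=ori([0,0,-1],min(c)[1]*xb)
bot.reach(O+[0,0,.24],q);st("over")
bot.servo_line(O+[0,0,.10],velocity=.12);bot.servo_line(O+[0,0,.084],velocity=.04);bot.dwell(.3)
f=np.mean([get_obs()["wrist_force"][2] for _ in range(3)]);st("near")
for z in np.arange(.0828,.0795,-.0006):
    bot.servo_line(O+[0,0,z],velocity=.01);o=st()
    if o["wrist_force"][2]-f>1.8: break
snap("wrist","w4")
hand.move_gripper(.074,20);bot.dwell(.2);st("open")
p=get_obs()["position"];bot.servo_line(p+[0,0,.03],velocity=.06);bot.servo_line(O+[0,0,.26],velocity=.2);st("up")
snap("wrist","w5")
E
python3 place.py; python3 -c "
import cv2,numpy as np
a=[cv2.resize(cv2.imread(f'pics/w{i}.png')[0:340,160:500],(400,400)) for i in(4,5)]
cv2.imwrite('pics/w45.png',np.hstack(a))"
```

```text
[(np.float64(1.384976444229313), 1)]
over t31.4 p [ 0.52   -0.0111  0.2396] F [0.8 0.4 0.1] w0.0592
near t33.6 p [ 0.5201 -0.0108  0.0842] F [-0.4 -0.6 -1. ] w0.0587
 t33.9 p [ 0.5199 -0.0108  0.0827] F [-0.4 -0.6 -0.3] w0.0587
 t34.1 p [ 0.52   -0.0108  0.0822] F [-0.3 -0.1 -0.2] w0.0588
 t34.4 p [ 0.52   -0.0108  0.0816] F [-0.6  0.2 -0.1] w0.0586
 t34.6 p [ 0.52   -0.0108  0.081 ] F [-0.6 -0.7 -0.4] w0.0587
 t34.9 p [ 0.52   -0.0108  0.0804] F [ 0.2 -0.5 -0.7] w0.0588
 t35.1 p [ 0.5201 -0.0108  0.0798] F [-0.6  1.   0.1] w0.0585
open t35.7 p [ 0.52   -0.0108  0.0798] F [-0.   0.  -0.6] w0.0741
up t37.2 p [ 0.5192 -0.0108  0.2588] F [-0.5  0.  -0.9] w0.0737
```

View pics/w45.png

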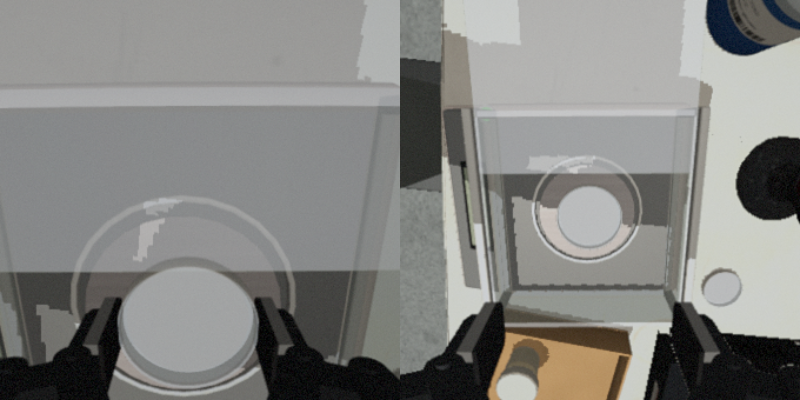

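```bash
python3 - <<'E'
from h import *
d=dict(np.load("w5.npz"))
c=lambda u,v:(160+(u-400+.5)*.85-.5,(v+.5)*.85-.5)
print("dish",ray(d,c(590,216.5),.080),"ring",ray(d,c(587,208),.062))
for a,b,z in(((557,217),(622,217),.08),((590,185),(590,248),.08),((534,208),(641,208),.062),((587,155),(587,262),.062)): print(ray(d,c(*a),z),ray(d,c(*b),z))
E
```

```text
dish [ 0.52140733 -0.0107524   0.08      ] ring [ 0.51825482 -0.00758848  0.062     ]
[ 0.49167048 -0.01455899  0.08      ] [ 0.55034164 -0.00796985  0.08      ]
[0.51815356 0.01779152 0.08      ] [ 0.52486099 -0.04104025  0.08      ]
[ 0.46799031 -0.01320783  0.062     ] [ 0.56943865 -0.00182098  0.062     ]
[0.51278634 0.04156978 0.062     ] [ 0.52440767 -0.06290861  0.062     ]
```

The dish rests about 4 mm from the pan centre, and the lid and the opening look clear. Now I close the cover.

```bash
cat > close.py <<'E'
from h import *
yw=.115;yb=np.array([-np.sin(yw),np.cos(yw),0]);O=np.array([.520,-.0108,0])
q=ori([0,0,-1],-yb);g=np.array([.4972,.2032,.146])
bot.reach(g+[0,0,.11],q);hand.move_gripper(.045,20);bot.servo_line(g,velocity=.15);st("at bar")
hand.move_gripper(0,20);p=st("pinched")["position"]
bot.servo_line(p-yb*.128,velocity=.07);st("128")
for k in np.arange(.130,.145,.002):
    bot.servo_line(p-yb*k,velocity=.05);o=st("%.3f"%k)
    if o["wrist_force"]@yb>9: break
print("by",(o["position"]-O)@yb)
hand.move_gripper(.045);st("rel")
bot.servo_line(get_obs()["position"]+[0,0,.12],velocity=.2)
A=get_obs()["joint_pos"];bot.reach([.42,.02,.38],q);st("away")
snap("wrist","w6");snap("top","top6")
a=cv2.resize(cv2.imread("pics/w6.png")[0:260,80:560],(720,390));b=cv2.imread("pics/top6.png")[135:285,195:330]
cv2.imwrite("pics/fin.png",a)
cv2.imwrite("pics/fin2.png",cv2.resize(b,None,fx=3,fy=3))
E
python3 close.py
```

```text
at bar t40.3 p [0.4977 0.2034 0.1467] F [-0.1 -0.6 -0.2] w0.0452
pinched t40.7 p [0.4979 0.2019 0.147 ] F [  0.9 -10.    5.6] w0.0114
128 t42.7 p [0.5128 0.0747 0.147 ] F [ 2.4 -0.6  2.8] w0.0118
0.130 t42.9 p [0.513  0.0728 0.147 ] F [3.1 0.5 2.5] w0.0113
0.132 t43.2 p [0.5133 0.0706 0.147 ] F [3.6 0.3 1. ] w0.0114
0.134 t43.4 p [0.5135 0.0686 0.147 ] F [5.  0.5 1.3] w0.0116
0.136 t43.7 p [0.5136 0.0675 0.147 ] F [5.  6.9 2.3] w0.0115
0.138 t43.9 p [0.5137 0.0673 0.1471] F [ 2.1 18.4  1.4] w0.0117
by 0.07835911938708251
rel t44.3 p [0.5132 0.0644 0.1467] F [ 0.5 -0.7  0.8] w0.0453
away t45.7 p [0.4202 0.0201 0.3787] F [-0.8  0.1 -1.1] w0.0451
```

View pics/fin.png

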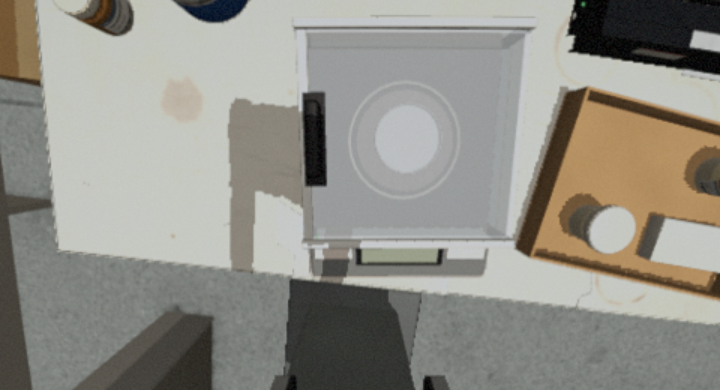

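The final view shows the cover shut, with the bar at (314,139), the dish on the pan at (407,139) and the tray items undisturbed. Handing in.

```bash
python3 -c "
from h import *
d=dict(np.load('w6.npz'));print('grip',ray(d,(80+311/1.5,139/1.5),.1485),'dish',ray(d,(80+407/1.5,139/1.5),.08))
st();hand_in()"
```

```text
grip [0.50917641 0.0667593  0.1485    ] dish [ 0.52013657 -0.01206269  0.08      ]
 t45.8 p [0.4202 0.0203 0.378 ] F [-0.1  0.3  0. ] w0.0450
the job is handed in; nothing more can be done
```

The dish is on the weighing pan under the shut cover, and I handed the job in at 45.8 s with the arm clear of everything.

- **Bottle:** I pushed it back upright with the fingertips about 20 mm above the desk. Its centre is now about 150 mm behind the pan centre (130 mm needed), and the amber pot, dropper and yellow cup had not moved.
- **Cover opening:** I pinched the bar and slid the cover to its open stop. The bar ended at y = 213.5 mm (213 mm expected). It was at about y = 86 mm when I first gripped it, so the cover seems to have started about 8 mm open.
- **Dish:** I picked it up with the lightest grip, 20 N, and lowered it onto the pan. The wrist sensor showed no clear contact force, only noise of about 1 N. I let go at the computed pan height.
- **Cover shutting:** I slid it until it hit the shut stop, with a reaction of about 18 N. The bar stopped at y = 78.4 mm (78 mm expected).

**Last checks:** the final picture shows the dish on the pan and the cover shut. A picture taken before closing put the dish about 4 mm off the ring centre, while the final one put it within about 1–2 mm of my estimated pan centre. The camera calibration is only good to about 2 mm, so this is within the uncertainty. I did not view the last top-camera picture, so the bystanders left of the balance were last checked before the cover was opened.

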